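# Hang the nail cup on the notched rim of the parts box

### The arm

A 7-joint arm with a two-finger parallel gripper is mounted at the origin on the work surface. World frame = base frame: x ahead of the robot, y to its left, z up, the work surface at z = 0. Lengths are in m, angles in rad, forces in N, time in s.
With the tool pointing down it reaches from about 0.35 to 0.9 m from the base axis. Payload 7.2 kg.
Tool frame: the origin (TCP) lies at the very end of the fingers, on their centre line; the grasp point (between the pads) lies 19 mm behind it; z points along the fingers, y is the direction in which the jaws open and shut (so a half turn about z gives the same grasp; the last joint's range is limited). The gripper opens to 85 mm and grips with 20 to 120 N. Pads are 22 mm wide; open, the fingers measure 114 mm over their backs; the gripper's body (76 mm by 85 mm) begins 54 mm behind the grasp point. The pads swing forward as they close: fully open they stand 13 mm farther back than shut.
Start: joints at [1.059, 0.411, -0.013, 1.596, 0.006, 1.134, -0.082], TCP at [0.268, -0.564, 0.202] pointing down, gripper open.
Joint ranges: [-2.95, 2.95], [-0.29, 1.99], [-1.47, 1.44], [0.14, 2.54], [-1.03, 4.17], [0.13, 1.85], [-2.86, 2.86]. Speed limits (rad/s): [2.39, 2.39, 3.01, 3.01, 3.14, 3.14, 3.14].

### API

Orientations are given as a unit quaternion [w, x, y, z].
In Python, from workcell import robot gives the robot as it stands.
- The arm moves only by the shell command python3 -m inch 'ROWS'. ROWS is JSON, a list of rows, each a list of 7 numbers: the closure in counts, from 0 (fully open) to 255 (shut), then the shift along the tool's x, y, z in mm, then the turn, a rotation vector about the tool's x, y, z in degrees. In form: [[hand, tx, ty, tz, wx, wy, wz], ...]. A call has 1 to 5 rows; each row is the pose to reach, as a shift and turn from the pose commanded when the call began, along the tool's axes at that moment; what a row does not reach only later rows make up. A row lasts 1/12 s, in which the tool goes at most 41.7 mm and 7.16 degrees, less where a joint would pass 70% of its speed; a pose out of reach is approached as far as the arm can. A call with a gripper value outside its range is refused whole. The fingers move at their own pace and stop on an object; the grip force is fixed at half the most. Time passes only in rows, so rows that repeat a pose let the fingers close. It gives the time, the measured TCP pose, the force and the opening at its end, in the units of the state.
- robot.get_obs(): the state, without advancing time (a new reading comes with each control period).
- robot.camera(name): name is "scene" or "top"; returns a dict with "pixels" (384x512x3 uint8, red, green, blue), "z_map" (384x512 float32, m along the optical axis (not along the pixel's ray), 0 where there is no reading), "fx", "fy", "cx", "cy" (pixels), "rvec" (rotation vector, rad) and "tvec" (3), from world to camera coordinates, as OpenCV has them. Camera axes: x right, y down, z forward; pixel columns grow to the right and rows downward; lengths in m; the calibration is good to about 2 mm. A picture is of the moment at which its call begins.
- robot.sign_off(): hands the job in, once; it reports no verdict.
Trained networks look in a picture, given as the dict that the camera call returned (one of the last four; its "shot" number tells which), for a name from the list of things; names that differ only in an ending like _2 or _b are one class to them, and where a whole thing is asked for, a point or a joint stands for the part that bears it (a point fixed in the world has none). Each returns a list of dicts, best first, with "conf" (0 to 1); they miss things now and then, are a little off and sometimes report something else, mostly with a low value. They report only what shows in the picture. A call takes as long as a camera call.
- robot.boxes_of(picture, query): "pixel" ([column, row] in pixels, amid what is visible of it).
- robot.pinpoint(picture, query): "pixel" ([column, row] in pixels: a listed point, or the origin of a listed thing).
The state is a dict: "clock": time; "joints": joint angles; "dq": joint speeds; "joint_torque": joint torques, N m; "tcp_pos": TCP position; "eef_rot": TCP orientation; "ft_force": force on the tool from outside, world axes, zero at the start; "ft_torque": the same for the moment, N m; "finger_gap": finger opening in m.
Only numpy, scipy, OpenCV 4.12 (cv2) and the standard library are available. Lean on these libraries where they do the work, as an engineer would, in place of code of your own. Each camera call takes 0.05 s, during which the arm holds its last target. There are 200 camera calls.

### The job

Pick up the blue nail cup, keep it upright so that no nail spills, and hang it by its own hook over the far wall of the wooden parts box, with the cup outside. Slide it gently along the rim to the left until the hook meets the red stop and let it down into the notch there without dropping it, so that it hangs fully home in the notch, then let go. Never knock or press hard on the box, and leave the tin, the jar and the hammer where they are.

Things in the scene. Friction and masses are not known exactly. Their poses are not given: they have to be found in the camera images.
- cup: Blue sheet-steel nail cup, open on top, 50 (x) x 60 (y) x 55 mm high, 0.15 to 0.31 kg, upright on the bench. Origin: centre of its underside, z up. Up its back (-x side) runs a grey strap, 8 mm thick (x -33 to -25), 32 mm wide (y), from z 0 to 143 mm. The strap above z 90 mm is the grip tab. Its hook is on the strap's -x side (see hook).
- tab (a point): Point of the cup to grip: centre of the grip tab, 127 mm above the cup's underside, 16 mm below the tab's top, x -29 mm. Axes as the cup's; pinch from above across the tab's 8 mm (along x). Cup and hook hang off centre, so the cup may settle a little in the grip.
- hook (a point): Middle of the hook's throat, on the underside of its bridge, 85 mm above the cup's underside, x -42 mm: it bears on the rim. Axes as the cup's. The bridge (5 mm thick) runs from the strap 18 mm to -x and ends in a lip (6 mm thick, x -57 to -51) that hangs down 25 mm below the bridge. All 32 mm wide; the throat is 18 mm wide and open downward.
- box: Heavy wooden parts box, open on top, immovable, 180 (x) x 300 (y) x 140 mm high, walls 12 mm, a few bars lying inside below 35 mm. Origin: centre of its underside; x points away from the robot, y left, z up. The cup hangs on the far (+x) wall, outside, its x axis along the box's. Gently: over 25 N between cup and box, or robot and box, counts as a blow.
- rim (a point): Middle of the top edge of the box's far wall (middle of its 12 mm thickness and 300 mm length), 140 mm above the bench. Axes as the box's: y along the rim to the left. The rim is level but for one notch, 40 mm long, 10 mm deep, right through the wall. Its place changes and is not measured: look, or feel for it (see the notch points).
- notch_right (a point): Point of the rim 10 mm to the right (-y) of its middle: the farthest right that the notch's middle can lie. At the notch's left (+y) end stands a fixed red steel stop, 16 mm long, 10 mm higher than the rim, 14 mm thick across the wall. Slid left along the rim the hook runs against the stop and is then over the notch, with 8 mm of it free behind the hook.
- notch_left (a point): Point of the rim 50 mm to the left (+y) of its middle: the farthest left that the notch's middle can lie. The notch can be anywhere between the two points, whichever the start.
- tin: Bystander: open green tin, 76 mm across, 85 mm high, upright on the bench. Origin: centre of its underside.
- jar: Bystander: amber jar with yellow cap, 60 mm across, 100 mm high, upright. Origin: centre of its underside.
- hammer: Bystander: hammer lying on the bench beyond the box. Its x axis runs along the handle towards the head.

How it is judged:
By the outcome, as a careful person would: the job done as asked, in the order asked, and still so for the second after the job is handed in, with the robot touching nothing.
It also fails if it takes over 59 s, if anything falls off the work surface, if the arm or the gripper's body presses on something with over 40 N, if the wrist force passes 120 N, or if a joint passes its speed limit or range.

## Working session

There is one attempt and no reset: what is moved stays moved. The work goes in short steps, Python scripts to look and compute and a shell command to move; the robot and the scene stay as the last step left them, time stands still between calls to the robot, and variables do not carry over. Pictures are saved under pics/ and viewed, about 8 in all and at most 12, crops included, and the job is handed in when it is done.

```bash
ls; mkdir -p pics; cat > h.py <<'E'
import numpy as np, cv2
from scipy.spatial.transform import Rotation as R
from workcell import robot
def Rot(o): q=o["eef_rot"]; return R.from_quat([q[1],q[2],q[3],q[0]]).as_matrix()
def snap(n,f=None):
    p=robot.camera(n)
    if f: cv2.imwrite("pics/"+f,cv2.cvtColor(p["pixels"],cv2.COLOR_RGB2BGR))
    return p
def ext(p): return cv2.Rodrigues(np.array(p["rvec"],float))[0],np.array(p["tvec"],float).ravel()
def ray(p,px):
    M,t=ext(p); d=np.array([(px[0]-p["cx"])/p["fx"],(px[1]-p["cy"])/p["fy"],1]); return -M.T@t, M.T@d
def atz(p,px,z):
    c,d=ray(p,px); return c+d*(z-c[2])/d[2]
def cloud(p):
    M,t=ext(p); v,u=np.mgrid[:384,:512]; z=p["z_map"]
    P=np.stack([(u-p["cx"])/p["fx"]*z,(v-p["cy"])/p["fy"]*z,z],-1)
    P=(P-t)@M; P[z<=0]=np.nan; return P
def proj(p,X):
    M,t=ext(p); c=M@np.array(X)+t; return [p["fx"]*c[0]/c[2]+p["cx"],p["fy"]*c[1]/c[2]+p["cy"]]
E
python3 - <<'E'
from h import *
np.set_printoptions(precision=4,suppress=True)
o=robot.get_obs(); print(o); print(Rot(o))
ims=[]
for n in("scene","top"):
    p=snap(n,n+"0.png"); C=cloud(p); print(n,ray(p,[256,192]))
    for q in("cup","tab","hook","box","rim","tin","jar","hammer"):
        for f in("boxes_of","pinpoint"):
            r=getattr(robot,f)(p,q)[:2]
            print(q,f,[(np.round(a["pixel"],1),round(a["conf"],2),C[int(a["pixel"][1]),int(a["pixel"][0])]) for a in r])
E
```

```text
pics
{'clock': 0.0, 'joints': array([ 1.0588,  0.4119, -0.0127,  1.5971,  0.0056,  1.1343, -0.0822]), 'dq': array([0.0004, 0.001 , 0.0006, 0.0013, 0.0012, 0.0006, 0.0002]), 'joint_torque': array([  0.0002, -60.0621,   0.6819, -29.9407,   0.0138,   0.0108,
         0.    ]), 'tcp_pos': array([ 0.2681, -0.564 ,  0.2012]), 'eef_rot': array([-0.0008,  0.9755,  0.2201, -0.0002]), 'ft_force': array([-0.5514, -0.1189, -0.0607]), 'ft_torque': array([ 0.0383,  0.0002, -0.0246]), 'finger_gap': 0.08542490670960286}
[[ 0.9031  0.4294 -0.0008]
 [ 0.4294 -0.9031  0.0014]
 [-0.0001 -0.0016 -1.    ]]
scene (array([1.2442, 0.2712, 1.0166]), array([-0.5504, -0.2329, -0.8018]))
cup boxes_of []
cup pinpoint [(array([385.3, 203.6]), 0.94, array([0.4644, 0.3105, 0.0409]))]
tab boxes_of [(array([385.2, 190.3]), 0.9, array([0.4226, 0.2996, 0.0412]))]
tab pinpoint [(array([391.2, 166.7]), 0.82, array([0.4232, 0.2914, 0.1381]))]
hook boxes_of [(array([386.4, 191.4]), 0.64, array([0.4162, 0.3033, 0.031 ]))]
hook pinpoint [(array([383. , 176.8]), 0.64, array([0.4278, 0.2817, 0.0979]))]
box boxes_of [(array([271
[... 1812 characters left out ...]
 0.0238, 0.1284])), (array([243.7, 197.6]), 0.63, array([ 0.5957,  0.0396, -0.0004]))]
tin boxes_of [(array([388.3, 241.5]), 0.75, array([ 0.4704, -0.3377,  0.0002]))]
tin pinpoint [(array([380.1, 243. ]), 0.73, array([ 0.4662, -0.3148,  0.0067])), (array([138.6, 274.9]), 0.28, array([0.4116, 0.2954, 0.0919]))]
jar boxes_of [(array([141.9, 260.2]), 0.61, array([0.4388, 0.3055, 0.0273])), (array([145.3, 168.3]), 0.58, array([0.6679, 0.2726, 0.1025]))]
jar pinpoint [(array([149.9, 171.5]), 0.85, array([0.6604, 0.2631, 0.1019]))]
hammer boxes_of [(array([279.1, 140.7]), 0.81, array([ 0.7414, -0.0589,  0.0225]))]
hammer pinpoint [(array([280.8, 133.1]), 0.66, array([ 0.7597, -0.0621,  0.0228]))]
```

View pics/scene0.png

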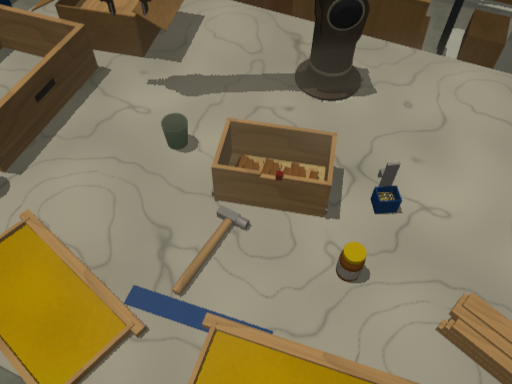

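View pics/top0.png

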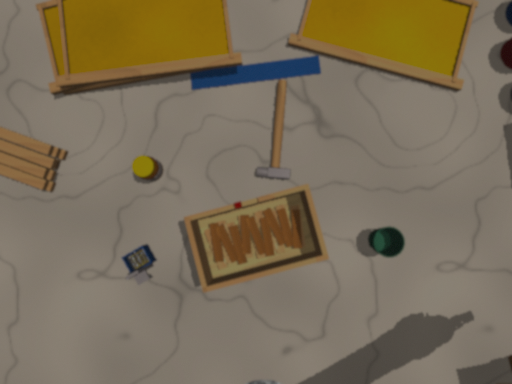

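Scene view: box around (275,165) with the red stop at (279,175) on its far wall; cup (387,190), jar (351,262), hammer head (232,215), tin (176,130). The top view shows the box and cup both yawed by about 10–30°. Next I measure the poses from the depth data.

```bash
cat > meas.py <<'E'
from h import *
np.set_printoptions(precision=4,suppress=True)
for n in("top","scene"):
    p=snap(n); C=cloud(p); I=p["pixels"].astype(int); r,g,b=I[...,0],I[...,1],I[...,2]
    near=lambda x,y,d:(np.hypot(C[...,0]-x,C[...,1]-y)<d)
    m=near(.5,.015,.22)&(C[...,2]>.125)&(C[...,2]<.148)
    P=C[m]; rect=cv2.minAreaRect((P[:,:2]*1000).astype(np.float32)); print(n,"box",m.sum(),rect,np.median(P[:,2]),cv2.boxPoints(rect).round(1).tolist())
    m=near(.58,.03,.12)&(r>90)&(g<50)&(b<50); vv,uu=np.nonzero(m); print("red",m.sum(),C[m].mean(0),C[m].max(0), uu.mean(),vv.mean(),atz(p,[uu.mean(),vv.mean()],.148))
    m=near(.44,.3,.1)&(b>r+40)&(C[...,2]>.045); P=C[m]
    print("blue",m.sum(),P.mean(0),cv2.minAreaRect((P[:,:2]*1000).astype(np.float32)))
    m=near(.44,.3,.1)&(C[...,2]>.105); P=C[m]; print("tab",m.sum(),P.mean(0),P[:,2].max(),cv2.minAreaRect((P[:,:2]*1000).astype(np.float32)))
    m=near(.44,.3,.1)&(C[...,2]>.08)&(C[...,2]<.105); P=C[m]; print("hook",m.sum(),P.mean(0))
    k=["tl",120,245,40,40] if n=="top" else ["",370,155,45,60]
    x,y,w,h=k[1:]; a=p["pixels"][y:y+h,x:x+w]; x2,y2=(225,185) if n=="top" else (240,150)
    c=p["pixels"][y2:y2+50,x2:x2+85]
    f=lambda q,H:cv2.resize(q,(int(q.shape[1]*H/q.shape[0]),H),interpolation=cv2.INTER_CUBIC)
    globals()["o"+n]=np.hstack([f(a,290),f(c,290)])
W=min(otop.shape[1],oscene.shape[1]); W=800
o=np.vstack([cv2.copyMakeBorder(q,0,0,0,max(0,W-q.shape[1]),cv2.BORDER_CONSTANT)[:,:W] for q in(otop,oscene)])
cv2.imwrite("pics/c1.png",o[...,::-1])
E
python3 meas.py
```

```text
top box 2271 ((494.5305480957031, 8.271697998046875), (180.32940673828125, 300.7096862792969), 13.65720272064209) 0.14050161144977863 [[371.3999938964844, 133.10000610351562], [442.3999938964844, -159.10000610351562], [617.5999755859375, -116.5], [546.5999755859375, 175.6999969482422]]
red 26 [0.5707 0.0478 0.15  ] [0.5757 0.0535 0.1523] 237.3846153846154 205.15384615384616 [0.5708 0.0479 0.148 ]
blue 2 [0.4738 0.2941 0.0535] ((473.78076171875, 294.13525390625), (0.6692565679550171, 0.0), -168.30577087402344)
tab 71 [0.4182 0.2925 0.1372] 0.14851579423118735 ((417.0489807128906, 295.1884765625), (7.936957359313965, 30.992767333984375), 28.882762908935547)
hook 153 [0.4047 0.287  0.0906]
scene box 2238 ((496.2004699707031, 7.0084686279296875), (186.5160675048828, 300.73779296875), 13.570390701293945) 0.14030952859538548 [[370.29998779296875, 131.3000030517578], [440.79998779296875, -161.0], [622.0999755859375, -117.30000305175781], [551.5999755859375, 175.10000610351562]]
red 25 [0.5734 0.0469 0.1515] [0.5814 0.0546 0.1545] 278.96 172.84 [0.5707 0.046  0.148 ]
blue 93 [0.4507 0.3097 0.0551] ((446.0692443847656, 308.2094421386719), (53.19881057739258, 62.193031311035156), 28.928728103637695)
tab 162 [0.4198 0.2943 0.1291] 0.1480090078526609 ((418.03204345703125, 294.5722961425781), (10.378631591796875, 33.331268310546875), 26.757497787475586)
hook 107 [0.416  0.2884 0.0924]
```

View pics/c1.png

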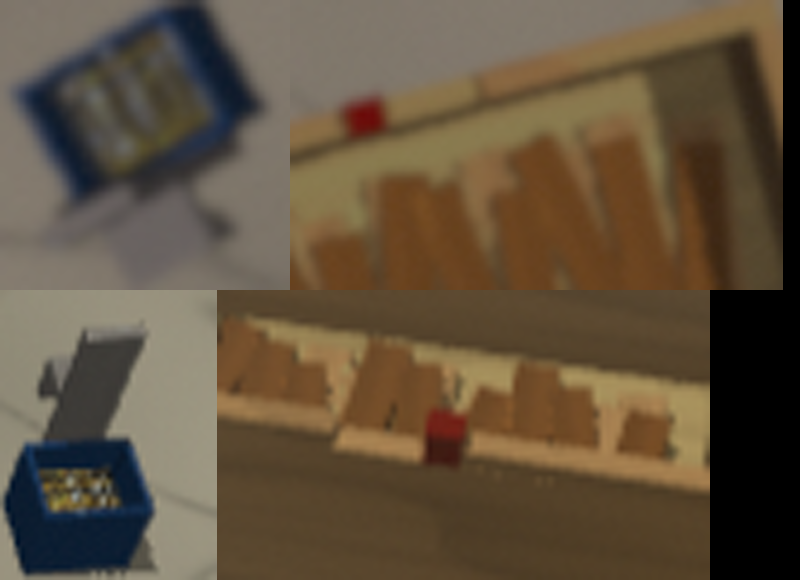

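The crop confirms that the notch lies right of the red stop. In box coordinates the stop centre is at y≈+20, the notch middle ≈-8, and the hook home ≈-4. Now I plan the approach to the tab.

```bash
cat > plan.py <<'E'
import sys,json
from h import *
# args: waypoints "x,y,z,phi[;...]" in mm,deg (phi = heading of tool y); prints tool-frame shift per call
o=robot.get_obs(); M=Rot(o); p=o["tcp_pos"]*1000
print("t",round(o["clock"],2),"pos",p.round(1),"phi",np.degrees(np.arctan2(M[1,1],M[0,1])).round(2),"tiltz",M[:,2].round(4),"F",o["ft_force"].round(2),"T",o["ft_torque"].round(2),"gap",round(o["finger_gap"]*1000,1))
for w in (sys.argv[1].split(";") if len(sys.argv)>1 else []):
    x,y,z,f=map(float,w.split(",")); f=np.radians(f)
    N=np.array([[-np.sin(f),np.cos(f),0],[np.cos(f),np.sin(f),0],[0,0,-1]]).T
    d=M.T@(np.array([x,y,z])-p); rv=np.degrees(R.from_matrix(M.T@N).as_rotvec())
    print(d.round(1),rv.round(2),"norm",np.linalg.norm(d).round(0)); M=N; p=np.array([x,y,z])
E
python3 plan.py "390,-420,270,-36;470,-230,280,-5;470,-30,280,20;440,160,280,28.4;417.5,295,200,28.4"
```

```text
t 1.8 pos [ 268.4 -564.5  202.1] phi -64.57 tiltz [ 0. -0. -1.] F [0.06 0.87 0.16] T [-0.03 -0.02 -0.01] gap 85.3
[171.9 -78.2 -67.9] [  0.    -0.   -28.57] norm 201.0
[200.7 -47.  -10. ] [  0.   0. -31.] norm 206.0
[199.2 -17.4   0. ] [  0.   0. -25.] norm 200.0
[188.8  36.8   0. ] [ 0.   0.  -8.4] norm 192.0
[129.5  44.4  80. ] [0. 0. 0.] norm 159.0
```

```bash
python3 -m inch '[[0,34,-16,-14,0,0,-6],[0,69,-31,-27,0,0,-11],[0,103,-47,-41,0,0,-17],[0,138,-63,-54,0,0,-23],[0,172,-78,-68,0,0,-28.6]]'
python3 -m inch '[[0,40,-9,-2,0,0,-6],[0,80,-19,-4,0,0,-12],[0,120,-28,-6,0,0,-19],[0,161,-38,-8,0,0,-25],[0,201,-47,-10,0,0,-31]]'
python3 -m inch '[[0,40,-3,0,0,0,-5],[0,80,-7,0,0,0,-10],[0,120,-10,0,0,0,-15],[0,159,-14,0,0,0,-20],[0,199,-17,0,0,0,-25]]'
python3 -m inch '[[0,38,7,0,0,0,-2],[0,76,15,0,0,0,-3],[0,113,22,0,0,0,-5],[0,151,29,0,0,0,-7],[0,189,37,0,0,0,-8.4]]'
python3 plan.py "417.5,295,200,28.4;417.5,295,110,28.4"
```

```text
clock: 2.22
tcp_pos: [0.3911, -0.4184, 0.2708]
eef_rot: [0.0, 0.89, 0.457, 0.0]
ft_force: [0.4, -0.8, 0.3]
finger_gap: 0.0854
clock: 2.63
tcp_pos: [0.4705, -0.228, 0.2805]
eef_rot: [0.0, 0.735, 0.678, -0.0]
ft_force: [0.1, -0.1, 0.1]
finger_gap: 0.0854
clock: 3.05
tcp_pos: [0.4701, -0.0285, 0.2804]
eef_rot: [0.0, 0.572, 0.82, -0.0]
ft_force: [0.8, 0.3, 0.7]
finger_gap: 0.0852
clock: 3.47
tcp_pos: [0.4399, 0.1617, 0.2805]
eef_rot: [0.001, 0.511, 0.859, 0.0]
ft_force: [0.5, -0.2, 0.1]
finger_gap: 0.0853
t 3.47 pos [439.9 161.7 280.5] phi 28.51 tiltz [ 1.e-03 -4.e-04 -1.e+00] F [ 0.52 -0.19  0.09] T [-0.04 -0.05 -0.03] gap 85.3
[127.9  43.9  80.4] [0.04 0.05 0.11] norm 157.0
[ 0.  0. 90.] [0. 0. 0.] norm 90.0
```

```bash
python3 -m inch '[[0,28,9,18,0,0,0],[0,56,19,36,0,0,0],[0,84,29,54,0,0,0],[0,112,39,70,0,0,0],[0,128,44,80,0,0,0]]'
python3 -m inch '[[0,0,0,20,0,0,0],[0,0,0,40,0,0,0],[0,0,0,60,0,0,0],[0,0,0,78,0,0,0],[0,0,0,88,0,0,0]]'
python3 plan.py "417.5,295,108,28.4"
python3 - <<'E'
from h import *
p=snap("scene"); a=p["pixels"][130:220,340:440]
q=snap("top"); b=q["pixels"][225:315,90:190]
cv2.imwrite("pics/g1.png",cv2.resize(np.hstack([a,b]),None,fx=4,fy=4,interpolation=cv2.INTER_CUBIC)[...,::-1])
E
```

```text
clock: 3.88
tcp_pos: [0.4168, 0.2965, 0.1988]
eef_rot: [-0.001, 0.511, 0.86, 0.0]
ft_force: [0.5, -1.0, 0.5]
finger_gap: 0.0855
clock: 4.3
tcp_pos: [0.4176, 0.2929, 0.1102]
eef_rot: [-0.0, 0.512, 0.859, -0.001]
ft_force: [0.2, -0.4, 0.8]
finger_gap: 0.0856
t 4.3 pos [417.6 292.9 110.2] phi 28.43 tiltz [-0.0018 -0.0013 -1.    ] F [ 0.23 -0.45  0.81] T [-0.08 -0.02 -0.04] gap 85.6
[1.9 0.9 2.2] [-0.13  0.01  0.03] norm 3.0
```

View pics/g1.png

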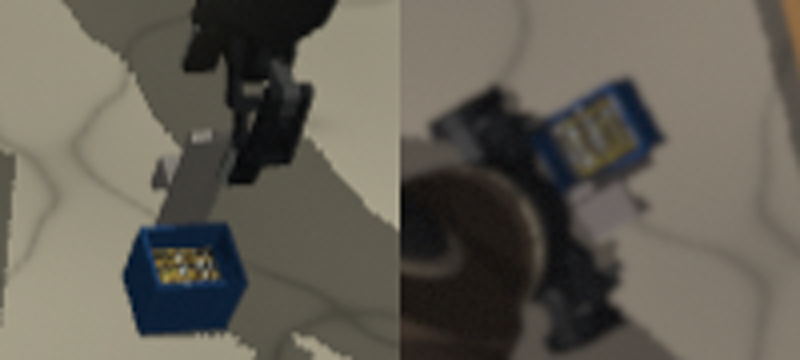

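```bash
python3 - <<'E'
from h import *
for n,(x0,y0,dx) in {"scene":(340,130,0),"top":(90,225,400)}.items():
    p=snap(n); C=cloud(p); I=p["pixels"].astype(int)
    f=np.array([.88,.475,0])
    for nm,X in dict(tcp=[.4176,.293,.123],near=np.array([.4176,.293,.123])+.045*f,far=np.array([.4176,.293,.123])-.045*f,tabtop=[.4175,.295,.143]).items():
        u,v=proj(p,X); print(n,nm,round((u-x0)*4+dx),round((v-y0)*4), C[int(round(v)),int(round(u))].round(3))
    m=(np.hypot(C[...,0]-.4176,C[...,1]-.293)<.09)&(C[...,2]>.1)&(C[...,2]<.17); P=C[m]
    s=(P-[.4176,.293,0])@np.array([[.88,-.475,0],[.475,.88,0],[0,0,1]]).T
    h,e,g=np.histogram2d(s[:,0]*1000,s[:,1]*1000,bins=[np.arange(-90,91,10),np.arange(-90,91,20)]); print(h.astype(int))
    t=m&(I.min(-1)>85); print("tabpx",t.sum(),C[t].mean(0))
E
```

```text
scene tcp 203 154 [0.422 0.293 0.129]
scene near 221 209 [0.349 0.319 0.002]
scene far 185 101 [0.26  0.27  0.001]
scene tabtop 214 135 [0.42  0.294 0.144]
[[ 0  0  0  0  0  0  0  0  0]
 [ 0  0  0  0  0  0  0  0  0]
 [ 0  0  0  0  0  0  0  0  0]
 [ 0  0  0  0  0  0  0  0  0]
 [ 0  0  0  0  0  0  0  0  0]
 [ 0  0  4  0  0  0  0  0  0]
 [ 0  0 15  0  0  0  0  0  0]
 [ 0  0 15  0  1  0  0  0  0]
 [ 0  0  0  0 51  1  0  0  0]
 [ 0  0  0  2 66  0  0  0  0]
 [ 0  0  0  0 33  0  0  0  0]
 [ 0  0  0  0  0  0  6  0  0]
 [ 0  0  0  0  0  1 17  0  0]
 [ 0  0  0  0  0  0  0  0  0]
 [ 0  0  0  0  0  0  0  0  0]
 [ 0  0  0  0  0  0  0  0  0]
 [ 0  0  0  0  0  0  0  0  0]
 [ 0  0  0  0  0  0  0  0  0]]
tabpx 19 [0.42231412 0.28603185 0.14387796]
top tcp 581 193 [0.421 0.287 0.145]
top near 544 126 [0.452 0.338 0.046]
top far 618 260 [ 0.357  0.303 -0.001]
top tabtop 568 198 [0.419 0.295 0.144]
[[ 0  0  0  0  0  0  0  0  0]
 [ 0  0  0  0  0  0  0  0  0]
 [ 0  0  0  0  0  0  0  0  0]
 [ 0  0  0  0  0  0  0  0  0]
 [ 0  0  0  0  0  0  0  0  0]
 [ 0  0  0  0  0  0  0  0  0]
 [ 0  0  3  0  0  0  0  0  0]
 [ 0  0  4  0  1  0  0  0  0]
 [ 0  0  0  0 10  0  0  0  0]
 [ 0  0  0  0 24  0  0  0  0]
 [ 0  0  0  0 16  0  0  0  0]
 [ 0  0  0  0  0  0  1  0  0]
 [ 0  0  0  0  0  0  8  0  0]
 [ 0  0  0  0  0  0  0  0  0]
 [ 0  0  0  0  0  0  0  0  0]
 [ 0  0  0  0  0  0  0  0  0]
 [ 0  0  0  0  0  0  0  0  0]
 [ 0  0  0  0  0  0  0  0  0]]
tabpx 17 [0.41989207 0.28833126 0.14049624]
```

The fingers lie on heading 28° on both sides of the tab, as planned. Now I go the last 4 mm down and close.

```bash
python3 -m inch '[[0,0,0,4,0,0,0],[120,0,0,4,0,0,0],[200,0,0,4,0,0,0],[255,0,0,4,0,0,0],[255,0,0,4,0,0,0]]'
python3 -m inch '[[255,0,0,0,0,0,0],[255,0,0,0,0,0,0],[255,0,0,0,0,0,0],[255,0,0,0,0,0,0]]'
python3 plan.py
```

```text
clock: 4.92
tcp_pos: [0.4185, 0.2937, 0.1084]
eef_rot: [0.0, 0.512, 0.859, 0.0]
ft_force: [0.4, 0.3, -0.3]
finger_gap: 0.0385
clock: 5.25
tcp_pos: [0.4183, 0.2938, 0.1083]
eef_rot: [-0.0, 0.512, 0.859, 0.0]
ft_force: [-0.3, 0.2, 3.7]
finger_gap: 0.0054
t 5.25 pos [418.3 293.8 108.3] phi 28.44 tiltz [ 1.e-04  2.e-04 -1.e+00] F [-0.33  0.2   3.68] T [-0.06  0.19 -0.  ] gap 5.4
```

```bash
python3 -m inch '[[255,0,0,0,0,0,0],[255,0,0,0,0,0,0],[255,0,0,-5,0,0,0],[255,0,0,-12,0,0,0],[255,0,0,-20,0,0,0]]'
python3 -m inch '[[255,0,0,-10,0,0,0],[255,0,0,-20,0,0,0],[255,0,0,-30,0,0,0],[255,0,0,-36,0,0,0],[255,0,0,-36,0,0,0]]'
python3 plan.py
python3 - <<'E'
from h import *
p=snap("scene"); a=p["pixels"][110:210,340:440]
q=snap("top"); b=q["pixels"][215:315,90:190]
cv2.imwrite("pics/g2.png",cv2.resize(np.hstack([a,b]),None,fx=4,fy=4,interpolation=cv2.INTER_CUBIC)[...,::-1])
E
```

```text
clock: 5.67
tcp_pos: [0.4181, 0.2932, 0.1283]
eef_rot: [-0.0, 0.512, 0.859, -0.0]
ft_force: [-0.4, -0.8, -1.9]
finger_gap: 0.0054
clock: 6.08
tcp_pos: [0.4191, 0.2942, 0.1659]
eef_rot: [0.001, 0.512, 0.859, 0.001]
ft_force: [0.8, -0.9, -1.5]
finger_gap: 0.0053
t 6.08 pos [419.1 294.2 165.9] phi 28.41 tiltz [ 0.0025  0.0013 -1.    ] F [ 0.82 -0.86 -1.49] T [-0.03  0.06 -0.01] gap 5.3
```

View pics/g2.png

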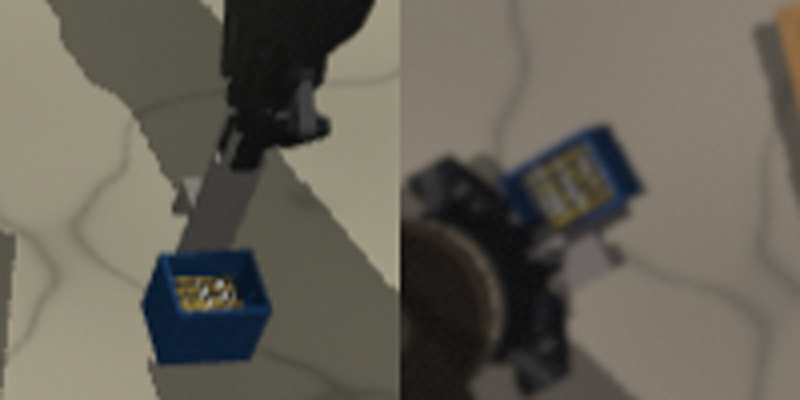

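Lifted: cup upright with its nails, wrist force about 1.5–2 N down, which suits the cup's weight. Planning the carry.

```bash
python3 plan.py "419,294,285,28.4;480,190,290,23.4;545,78,290,18.4;603.3,-29.1,270,13.66"
```

```text
t 6.18 pos [418.5 293.5 164.3] phi 28.41 tiltz [ 6.e-04  0.e+00 -1.e+00] F [ 0.89 -1.1  -1.92] T [-0.01 -0.    0.  ] gap 5.7
[   0.2    0.8 -120.7] [0.03 0.01 0.01] norm 121.0
[-120.5    4.2   -5. ] [0. 0. 5.] norm 121.0
[-128.6   15.2    0. ] [0. 0. 5.] norm 129.0
[-120.    21.5   20. ] [0.   0.   4.74] norm 124.0
```

```bash
python3 -m inch '[[255,0,0,-12,0,0,0],[255,0,0,-36,0,0,0],[255,0,0,-66,0,0,0],[255,0,0,-96,0,0,0],[255,0,0,-120,0,0,0]]'
python3 -m inch '[[255,-8,0,-1,0,0,0.3],[255,-26,1,-3,0,0,1],[255,-55,2,-5,0,0,2],[255,-88,3,-5,0,0,3.5],[255,-120,4,-5,0,0,5]]'
python3 -m inch '[[255,-28,3,0,0,0,1],[255,-55,6,0,0,0,2],[255,-80,9,0,0,0,3],[255,-105,12,0,0,0,4],[255,-128,15,0,0,0,5]]'
python3 -m inch '[[255,-28,5,4,0,0,1],[255,-58,10,8,0,0,2],[255,-86,15,12,0,0,3],[255,-108,19,16,0,0,4],[255,-120,21,20,0,0,4.7]]'
python3 -m inch '[[255,0,0,0,0,0,0],[255,0,0,0,0,0,0]]'
cat > hang.py <<'E'
from h import *
import sys
np.set_printoptions(precision=1,suppress=True)
c,s=.9717,.2361; o=robot.get_obs(); T=o["tcp_pos"]*1000; zb=T[2]-108
B=lambda P:np.stack([(P[...,0]-576.1)*c+(P[...,1]-28.1)*s,-(P[...,0]-576.1)*s+(P[...,1]-28.1)*c,P[...,2]],-1)
t=B(T); print("clock",o["clock"],"tcp in rim frame",t,"F",o["ft_force"],"gap",o["finger_gap"]*1000)
ims=[]
for n in("scene","top"):
    p=snap(n); L=B(cloud(p)*1000); I=p["pixels"].astype(int); r,g,b=I[...,0],I[...,1],I[...,2]
    D=L-t; near=(abs(D[...,0]-25)<70)&(abs(D[...,1])<55)
    m=near&(b>r+30)&(L[...,2]>zb-15)&(L[...,2]<zb+75); P=L[m]-[t[0],t[1],zb]
    print(n,"blue x,y,z 2/98%",np.percentile(P,[2,98],axis=0).tolist())
    for q in(-1,1):
        k=P[(P[:,2]>45)]; 
    A=np.c_[k[:,:2],np.ones(len(k))]; print(" rim plane slope x,y deg",np.degrees(np.linalg.lstsq(A,k[:,2],rcond=None)[0][:2]),"n",len(k))
    gray=near&(abs(r-b)<25)&(abs(D[...,1])<25)&(D[...,0]<20)&(L[...,2]>zb+60)&(L[...,2]<zb+104); k=L[gray]-[t[0],t[1],zb]
    for z0 in range(60,104,8):
        j=k[(k[:,2]>=z0)&(k[:,2]<z0+8)]
        if len(j)>3: print("  gray z",z0,len(j),"x",np.percentile(j[:,0],[3,50,97]),"y",np.percentile(j[:,1],[3,97]))
    for q in("hook","tab"):
        for a in robot.pinpoint(p,q)[:1]: print(" pin",q,a["conf"],B(atz(p,a["pixel"],(zb+(85 if q=="hook" else 127))/1000)*1000)-[t[0],t[1],0])
    u,v=map(int,proj(p,np.array([.59,-.02,.18]))); ims.append(p["pixels"][max(0,v-60):v+60,max(0,u-60):u+60])
if len(sys.argv)>1: cv2.imwrite("pics/"+sys.argv[1],cv2.resize(np.hstack(ims),(800,400),interpolation=cv2.INTER_CUBIC)[...,::-1])
E
python3 hang.py h1.png
```

```text
clock: 6.6
tcp_pos: [0.4181, 0.294, 0.2866]
eef_rot: [0.0, 0.512, 0.859, 0.0]
ft_force: [0.4, 0.5, -1.8]
finger_gap: 0.0059
clock: 7.02
tcp_pos: [0.4791, 0.1885, 0.2889]
eef_rot: [-0.0, 0.549, 0.836, -0.0]
ft_force: [0.9, -0.4, -1.8]
finger_gap: 0.0055
clock: 7.43
tcp_pos: [0.5439, 0.0764, 0.2885]
eef_rot: [-0.0, 0.585, 0.811, -0.001]
ft_force: [0.1, 0.0, -1.6]
finger_gap: 0.0054
clock: 7.85
tcp_pos: [0.6026, -0.0327, 0.2679]
eef_rot: [-0.0, 0.62, 0.785, -0.001]
ft_force: [0.7, 0.4, -2.7]
finger_gap: 0.0056
clock: 8.02
tcp_pos: [0.6012, -0.0281, 0.2684]
eef_rot: [-0.001, 0.618, 0.787, 0.0]
ft_force: [-0.9, 0.8, -1.5]
finger_gap: 0.0057
clock 8.0167 tcp in rim frame [ 11.1 -60.5 268.4] F [-0.9  0.8 -1.5] gap 5.71732298883544
scene blue x,y,z 2/98% [[5.011044180332185, -27.19690698340852, 53.01940664132673], [54.266864957588695, 30.033729496074475, 57.570073035461874]]
 rim plane slope x,y deg [ 0.6 -0.7] n 31
  gray z 60 28 x [-22.4   2.4   4.3] y [-12.   18.2]
  gray z 68 39 x [-27.2   2.5   5.2] y [-11.1  18. ]
  gray z 76 35 x [-1.2  2.8  4.8] y [-11.7  17.8]
  gray z 84 39 x [-24.
[... 319 characters left out ...]
2,98],axis=0).tolist())
                               ~~~~~~~~~~~~~^^^^^^^^^^^^^^^^^
    return _quantile_unchecked(
        a, q, axis, out, overwrite_input, method, keepdims, weights)
    return _ureduce(a,
                    func=_quantile_ureduce_func,
    ...<5 lines>...
                    overwrite_input=overwrite_input,
                    method=method)
    r = func(a, **kwargs)
    result = _quantile(arr,
                       quantiles=q,
    ...<2 lines>...
                       out=out,
                       weights=wgt)
    slices_having_nans = np.isnan(arr[-1, ...])
                                  ~~~^^^^^^^^^
IndexError: index -1 is out of bounds for axis 0 with size 0
```

```bash
sed -i 's/^    m=near&(b>r+30)/    if n=="top": near=near*0==1\n    m=near\&(b>r+30)/; s/^    print(n,"blue/    if n=="scene": print(n,"blue/; s/^    A=np.c_/    if n=="scene": A=np.c_/' hang.py
cat >> hang.py <<'E'
E
python3 - <<'E'
import re
s=open('hang.py').read()
s=s.replace('ims=[]\n','''ims=[]
ob=[]
''',1)
s=s.replace('    D=L-t;','''    ob.append(B(robot.get_obs()["tcp_pos"]*1000))
    for lo,hi in((-140,-95),(30,100)):
        w=(L[...,1]>lo)&(L[...,1]<hi)&(abs(L[...,0])<20)&(abs(L[...,2]-140)<4); k=L[w]; print(n,"rim top",lo,len(k),"x",np.percentile(k[:,0],[2,50,98]),"z",np.median(k[:,2]))
    D=L-t;''')
s+='\nprint("tcp readings",np.array(ob))\n'
open('hang.py','w').write(s)
E
python3 hang.py h1.png
```

```text
clock 8.2167 tcp in rim frame [ 11.5 -59.2 269.7] F [ 1.   1.  -1.1] gap 5.505533221732208
scene rim top -140 73 x [-14.2   2.9   9.3] z 141.1704276184441
scene rim top 30 133 x [-6.   2.4  7.6] z 141.19500571176746
scene blue x,y,z 2/98% [[4.151591041714249, -26.648466108889263, 52.226668878213054], [54.33105516855194, 31.221446697243316, 59.713945070281085]]
 rim plane slope x,y deg [ 0.5 -1.6] n 31
  gray z 60 33 x [-22.2   3.1   4.9] y [-13.3  17.4]
  gray z 68 35 x [-24.2   2.6   4.4] y [-13.   17.4]
  gray z 76 36 x [-22.5   3.1   5.2] y [-13.   17.1]
  gray z 84 40 x [-24.1   2.7   5.3] y [-12.4  17.6]
  gray z 92 38 x [-19.4   3.3   5.7] y [-12.6  17.1]
  gray z 100 14 x [0.7 3.  6.1] y [-11.9  16. ]
 pin hook 0.62 [-16.1  -2.8 246.7]
 pin tab 0.85 [ -7.4  -3.6 288.7]Traceback (most recent call last):
  File "hang.py", line 13, in <module>
    w=(L[...,1]>lo)&(L[...,1]<hi)&(abs(L[...,0])<20)&(abs(L[...,2]-140)<4); k=L[w]; print(n,"rim top",lo,len(k),"x",np.percentile(k[:,0],[2,50,98]),"z",np.median(k[:,2]))
                                                                                                                    ~~~~~~~~~~~~~^^^^^^^^^^^^^^^^^^
    return _quantile_unchecked(
        a, q, axis, out, overwrite_input, method, keepdims, weights)
    return _ureduce(a,
                    func=_quantile_ureduce_func,
    ...<5 lines>...
                    overwrite_input=overwrite_input,
                    method=method)
    r = func(a, **kwargs)
    result = _quantile(arr,
                       quantiles=q,
    ...<2 lines>...
                       out=out,
                       weights=wgt)
    slices_having_nans = np.isnan(arr[-1, ...])
                                  ~~~^^^^^^^^^
IndexError: index -1 is out of bounds for axis 0 with size 0
```

```bash
sed -i 's/for lo,hi in.*/for lo,hi in((-140,-95),(30,100)):\n        if n=="top": continue\n        w=(L[...,1]>lo)\&(L[...,1]<hi)\&(abs(L[...,0]-6)<10)\&(L[...,2]<125)\&(L[...,2]>60); k=L[w]; print("outer face",lo,len(k),np.percentile(k[:,0],[10,50,90]))/; /rim top/d' hang.py; sed -i 's/^    for q in("hook","tab"):/    if n=="scene":\n     f=k[k[:,0]>-3]; print("strap front in rim frame x",np.median(f[:,0]+t[0]),"tilt deg",np.degrees(np.polyfit(f[:,2],f[:,0],1)[0]))\n    for q in():/' hang.py
python3 hang.py h1.png
```

```text
clock 8.4167 tcp in rim frame [ 11.3 -60.5 269.5] F [-0.6 -0.  -2.5] gap 5.84125799874562
outer face -140 230 [4.2 5.9 7.8]
outer face 30 430 [4.1 5.8 7.5]
scene blue x,y,z 2/98% [[4.801329053273976, -27.430571871898607, 52.70088341858122], [54.16647422614454, 30.023129102798475, 58.27072301732201]]
 rim plane slope x,y deg [-0.  -0.4] n 30
  gray z 60 33 x [-23.8   3.1   4.3] y [-11.7  16.5]
  gray z 68 35 x [-22.9   2.5   4.7] y [-11.8  17.5]
  gray z 76 32 x [-5.3  3.1  5.8] y [-11.8  17.3]
  gray z 84 37 x [-26.6   3.1   4.8] y [-11.6  17.7]
  gray z 92 40 x [-16.2   3.1   5.3] y [-14.1  17.8]
  gray z 100 19 x [0.7 3.6 6.2] y [-12.9  16.9]
strap front in rim frame x 14.507776574309295 tilt deg 0.8316517725263557
tcp readings [[ 11.3 -60.7 269.4]
 [ 11.3 -60.9 269.3]]
```

View pics/h1.png

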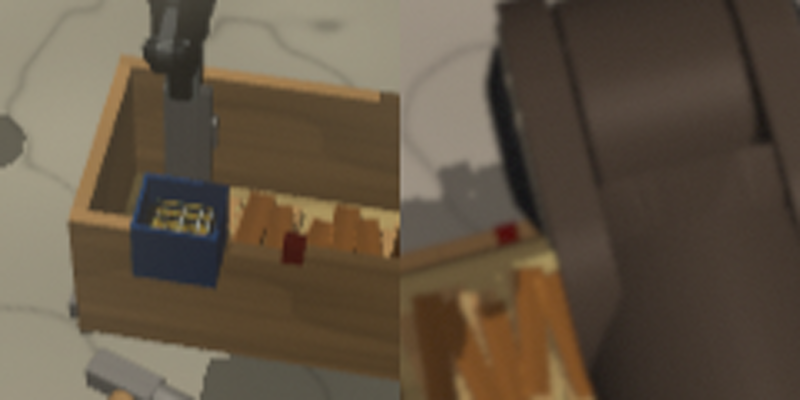

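Cup hovers over the far wall, right of the notch (cup at 180,230, stop at 293,248 in the left crop). Outer wall face agrees with my box frame (5.9 against 6). The strap needs about +2 mm in box x, so I correct that and lower.

```bash
python3 -m inch '[[255,0,1,12,0,0,0],[255,0,2,32,0,0,0],[255,0,2,52,0,0,0],[255,0,2,66,0,0,0],[255,0,2,73,0,0,0]]'
python3 -m inch '[[255,0,0,4,0,0,0],[255,0,0,8,0,0,0],[255,0,0,12,0,0,0],[255,0,0,16,0,0,0],[255,0,0,20,0,0,0]]'
python3 -m inch '[[255,0,0,0,0,0,0],[255,0,0,2,0,0,0],[255,0,0,4,0,0,0]]'
python3 hang.py h2.png; python3 plan.py
```

```text
clock: 8.93
tcp_pos: [0.6021, -0.0284, 0.193]
eef_rot: [-0.001, 0.618, 0.787, -0.001]
ft_force: [-0.0, 0.1, -2.4]
finger_gap: 0.0056
clock: 9.35
tcp_pos: [0.6038, -0.0282, 0.1763]
eef_rot: [0.0, 0.618, 0.787, 0.0]
ft_force: [0.3, -0.2, -1.6]
finger_gap: 0.0056
clock: 9.6
tcp_pos: [0.6037, -0.0282, 0.1723]
eef_rot: [0.0, 0.618, 0.787, 0.0]
ft_force: [-0.2, 0.4, -1.4]
finger_gap: 0.0055
clock 9.6 tcp in rim frame [ 13.5 -61.2 172.3] F [-0.2  0.4 -1.4] gap 5.507775119897281
outer face -140 255 [4.2 6.  7.6]
outer face 30 429 [4.1 6.  7.5]
scene blue x,y,z 2/98% [[2.5647356529871463, -27.087741205435737, 51.18761045509621], [53.8877119618904, 29.80451589876852, 58.81787385208759]]
 rim plane slope x,y deg [ 2.3 -2.1] n 57
  gray z 60 25 x [-1.8  2.5  4.6] y [-10.   17.9]
  gray z 68 31 x [-2.3  2.5  4.8] y [-11.8  17.3]
  gray z 76 21 x [-9.6  2.3  4.2] y [-12.9  17.3]
  gray z 84 37 x [-22.7   3.3   5.1] y [-11.6  17.4]
  gray z 92 26 x [0.2 2.9 4.7] y [-11.1  17.6]
  gray z 100 13 x [0.5 3.4 4.9] y [-10.2  16.2]
strap front in rim frame x 16.330191449283458 tilt deg 1.204612323951113
tcp readings [[ 13.2 -61.2 171.8]
 [ 13.2 -61.2 171.9]]
t 9.7 pos [603.3 -28.3 171.9] phi 13.73 tiltz [-2.e-04 -0.e+00 -1.e+00] F [ 0.55 -0.28 -1.64] T [-0.01  0.04 -0.  ] gap 5.3
```

```bash
python3 -m inch '[[255,0,0,1.5,0,0,0],[255,0,0,3,0,0,0],[255,0,0,4.5,0,0,0],[255,0,0,6,0,0,0],[255,0,0,6,0,0,0]]'
python3 -m inch '[[255,0,0,0.5,0,0,0],[255,0,0,1,0,0,0],[255,0,0,1,0,0,0]]'
python3 -m inch '[[255,0,0,0.5,0,0,0],[255,0,0,1,0,0,0],[255,0,0,1,0,0,0]]'
```

```text
clock: 10.12
tcp_pos: [0.6032, -0.0283, 0.1657]
eef_rot: [-0.0, 0.618, 0.787, -0.0]
ft_force: [0.0, 0.2, -1.4]
finger_gap: 0.0057
clock: 10.37
tcp_pos: [0.6034, -0.0283, 0.165]
eef_rot: [-0.0, 0.618, 0.787, -0.0]
ft_force: [-0.4, -0.8, -1.6]
finger_gap: 0.0053
clock: 10.62
tcp_pos: [0.6034, -0.0283, 0.164]
eef_rot: [-0.0, 0.618, 0.787, -0.0]
ft_force: [0.6, -0.4, -1.6]
finger_gap: 0.0056
```

```bash
for i in 1 2; do python3 -m inch '[[255,0,0,0.3,0,0,0],[255,0,0,0.5,0,0,0],[255,0,0,0.5,0,0,0]]'; done
```

```text
clock: 10.87
tcp_pos: [0.6034, -0.0283, 0.1635]
eef_rot: [0.0, 0.618, 0.787, -0.0]
ft_force: [-0.7, 0.9, -1.7]
finger_gap: 0.0053
clock: 11.12
tcp_pos: [0.6036, -0.0282, 0.1633]
eef_rot: [0.0, 0.618, 0.787, 0.0]
ft_force: [0.0, 0.6, 0.0]
finger_gap: 0.0055
```

```bash
python3 -m inch '[[255,0,0,0.3,0,0,0],[255,0,0,0.3,0,0,0],[255,0,0,0.3,0,0,0]]'; python3 plan.py
```

```text
clock: 11.37
tcp_pos: [0.6038, -0.0282, 0.1632]
eef_rot: [0.0, 0.618, 0.787, 0.0]
ft_force: [0.6, 0.1, 2.1]
finger_gap: 0.0058
t 11.37 pos [603.8 -28.2 163.2] phi 13.73 tiltz [ 8.e-04 -0.e+00 -1.e+00] F [0.57 0.14 2.12] T [-0.    0.02  0.02] gap 5.8
```

Contact was felt at 163.3 mm (expected 163) with about 3.7 N on the rim. Sliding left gently.

```bash
python3 -m inch '[[255,1,0,0,0,0,0],[255,3,0,0,0,0,0],[255,6,0,0,0,0,0],[255,9,0,0,0,0,0],[255,12,0,0,0,0,0]]'
python3 -m inch '[[255,3,0,0,0,0,0],[255,6,0,0,0,0,0],[255,9,0,0,0,0,0],[255,12,0,0,0,0,0],[255,14,0,0,0,0,0]]'
python3 -m inch '[[255,2,0,0,0,0,0],[255,4,0,0,0,0,0],[255,6,0,0,0,0,0],[255,8,0,0,0,0,0],[255,10,0,0,0,0,0]]'; python3 plan.py
```

```text
clock: 11.78
tcp_pos: [0.6012, -0.0169, 0.1634]
eef_rot: [0.001, 0.618, 0.786, 0.0]
ft_force: [1.5, -2.8, 2.2]
finger_gap: 0.0052
clock: 12.2
tcp_pos: [0.5974, -0.0027, 0.1631]
eef_rot: [0.0, 0.617, 0.787, 0.0]
ft_force: [0.5, -3.4, 4.6]
finger_gap: 0.0053
clock: 12.62
tcp_pos: [0.5948, 0.0068, 0.1628]
eef_rot: [0.0, 0.618, 0.787, -0.0]
ft_force: [1.2, -3.6, 4.6]
finger_gap: 0.0059
t 12.62 pos [594.8   6.8 162.8] phi 13.73 tiltz [-0.e+00 -2.e-04 -1.e+00] F [ 1.23 -3.57  4.55] T [-0.98 -0.24  0.02] gap 5.9
```

```bash
python3 -m inch '[[255,1,0,-0.4,0,0,0],[255,2,0,-0.4,0,0,0],[255,3,0,-0.4,0,0,0],[255,4,0,-0.4,0,0,0],[255,5,0,-0.4,0,0,0]]'
python3 -m inch '[[255,1,0,0,0,0,0],[255,2,0,0,0,0,0],[255,3,0,0,0,0,0],[255,4,0,0,0,0,0],[255,5,0,0,0,0,0]]'
python3 hang.py h2.png; python3 plan.py
```

```text
clock: 13.03
tcp_pos: [0.5933, 0.0118, 0.1629]
eef_rot: [-0.0, 0.617, 0.787, -0.0]
ft_force: [1.1, -2.0, 2.2]
finger_gap: 0.0055
clock: 13.45
tcp_pos: [0.5921, 0.0169, 0.1628]
eef_rot: [-0.001, 0.617, 0.787, -0.0]
ft_force: [-0.8, -0.7, -2.3]
finger_gap: 0.0051
clock 13.45 tcp in rim frame [ 12.9 -14.7 162.8] F [-0.8 -0.7 -2.3] gap 5.097562910614122
outer face -140 255 [4.4 6.1 7.8]
outer face 30 432 [4.3 5.8 7.5]
scene blue x,y,z 2/98% [[3.489927824376391, -27.28450026209901, 50.99824310044356], [53.77171520900665, 30.31414957670413, 58.3435053990494]]
 rim plane slope x,y deg [-0.3 -0.1] n 69
  gray z 60 26 x [0.3 2.8 4.8] y [-13.   17.4]
  gray z 68 28 x [0.5 2.7 5. ] y [-11.   17.1]
  gray z 76 20 x [-0.   2.9  4.7] y [-13.2  16.8]
  gray z 84 32 x [0.2 3.  5.1] y [-13.4  16.5]
  gray z 92 25 x [-8.6  2.7  4.8] y [-13.5  17.7]
  gray z 100 14 x [-0.9  3.   5. ] y [-8.5 17. ]
strap front in rim frame x 15.687141279046678 tilt deg 0.15042017477479658
tcp readings [[ 12.9 -14.4 162.8]
 [ 12.9 -14.5 162.8]]
t 13.55 pos [592.1  17.  162.8] phi 13.76 tiltz [-9.e-04  5.e-04 -1.e+00] F [ 0.01 -0.   -0.98] T [ 0.02  0.05 -0.02] gap 5.4
```

View pics/h2.png

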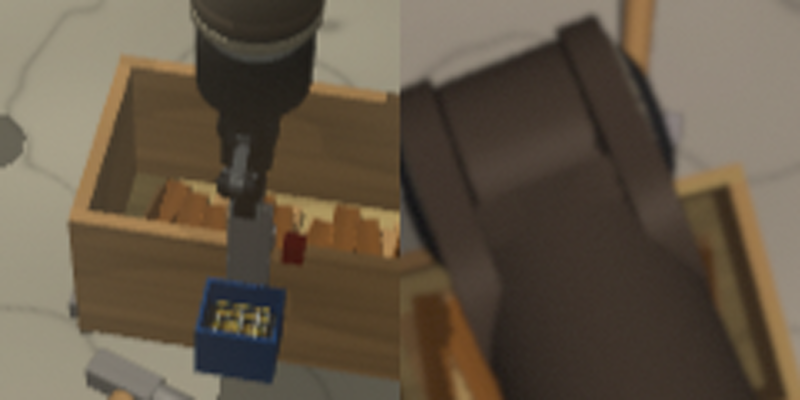

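Cup hangs upright just right of the stop and the rim load has vanished: hook y≈-12, just over the notch as expected. Continuing to the stop, about 8 mm further.

```bash
python3 -m inch '[[255,1,0,0,0,0,0],[255,2,0,0,0,0,0],[255,3,0,0,0,0,0],[255,4,0,0,0,0,0],[255,5,0,0,0,0,0]]'
python3 -m inch '[[255,0.7,0,0,0,0,0],[255,1.4,0,0,0,0,0],[255,2,0,0,0,0,0]]'
```

```text
clock: 13.97
tcp_pos: [0.5912, 0.0215, 0.1632]
eef_rot: [-0.0, 0.617, 0.787, -0.0]
ft_force: [0.7, 0.5, -1.3]
finger_gap: 0.0053
clock: 14.22
tcp_pos: [0.5908, 0.0233, 0.1632]
eef_rot: [0.0, 0.618, 0.787, 0.0]
ft_force: [-0.2, 0.1, -2.4]
finger_gap: 0.0056
```

```bash
for i in 1 2; do python3 -m inch '[[255,0.5,0,0,0,0,0],[255,1,0,0,0,0,0],[255,1,0,0,0,0,0]]'; done
```

```text
clock: 14.47
tcp_pos: [0.5906, 0.0243, 0.1632]
eef_rot: [-0.0, 0.617, 0.787, 0.0]
ft_force: [1.2, 0.5, -2.2]
finger_gap: 0.0054
clock: 14.72
tcp_pos: [0.5904, 0.025, 0.1632]
eef_rot: [0.0, 0.618, 0.787, -0.0]
ft_force: [1.1, -1.3, -1.6]
finger_gap: 0.0052
```

```bash
for i in 1 2; do python3 -m inch '[[255,0.5,0,0,0,0,0],[255,0.5,0,0,0,0,0],[255,0.5,0,0,0,0,0]]'; done; python3 plan.py
```

```text
clock: 14.97
tcp_pos: [0.5904, 0.0252, 0.1632]
eef_rot: [0.0, 0.618, 0.786, -0.0]
ft_force: [-0.3, -1.6, -1.1]
finger_gap: 0.0053
clock: 15.22
tcp_pos: [0.5903, 0.0257, 0.1633]
eef_rot: [0.0, 0.618, 0.786, -0.0]
ft_force: [0.9, -1.9, -0.0]
finger_gap: 0.0056
t 15.22 pos [590.3  25.7 163.3] phi 13.71 tiltz [ 4.e-04 -5.e-04 -1.e+00] F [ 0.89 -1.9  -0.02] T [-0.84 -0.17  0.02] gap 5.6
```

```bash
python3 -m inch '[[255,0.5,0,0,0,0,0],[255,0.5,0,0,0,0,0],[255,0.5,0,0,0,0,0]]'; python3 -m inch '[[255,-0.6,0,0,0,0,0],[255,-1.2,0,0,0,0,0],[255,-1.2,0,0,0,0,0]]';  python3 plan.py
```

```text
clock: 15.47
tcp_pos: [0.5903, 0.0261, 0.1634]
eef_rot: [0.0, 0.618, 0.786, -0.0]
ft_force: [1.6, -4.1, 1.0]
finger_gap: 0.0058
clock: 15.72
tcp_pos: [0.5903, 0.0256, 0.1631]
eef_rot: [-0.0, 0.618, 0.787, 0.0]
ft_force: [1.6, -2.6, 0.3]
finger_gap: 0.0055
t 15.72 pos [590.3  25.6 163.1] phi 13.73 tiltz [-1.e-04  4.e-04 -1.e+00] F [ 1.6  -2.61  0.32] T [-0.73 -0.31  0.02] gap 5.5
```

Stop met firmly (Fy rose to -4 N at the expected place). Easing off a little and lowering into the notch.

```bash
python3 -m inch '[[255,-0.6,0,0,0,0,0],[255,-0.6,0,0.5,0,0,0],[255,-0.6,0,1,0,0,0],[255,-0.6,0,1.5,0,0,0],[255,-0.6,0,2,0,0,0]]'; python3 plan.py
```

```text
clock: 16.13
tcp_pos: [0.5902, 0.0252, 0.161]
eef_rot: [-0.0, 0.617, 0.787, -0.0]
ft_force: [-0.1, -1.2, -1.9]
finger_gap: 0.0056
t 16.13 pos [590.2  25.2 161. ] phi 13.74 tiltz [-5.e-04  3.e-04 -1.e+00] F [-0.08 -1.2  -1.9 ] T [-0.32 -0.01  0.01] gap 5.6
```

```bash
python3 -m inch '[[255,0,0,0.8,0,0,0],[255,0,0,1.6,0,0,0],[255,0,0,2.4,0,0,0],[255,0,0,3.2,0,0,0],[255,0,0,4,0,0,0]]'; python3 -m inch '[[255,0,0,0.5,0,0,0],[255,0,0,1,0,0,0],[255,0,0,1.5,0,0,0],[255,0,0,2,0,0,0],[255,0,0,2.5,0,0,0]]'; python3 plan.py
```

```text
clock: 16.55
tcp_pos: [0.5904, 0.025, 0.1571]
eef_rot: [-0.0, 0.618, 0.787, 0.0]
ft_force: [0.0, -0.9, -0.3]
finger_gap: 0.0054
clock: 16.97
tcp_pos: [0.5904, 0.025, 0.1547]
eef_rot: [-0.0, 0.617, 0.787, 0.0]
ft_force: [-0.2, -0.5, -2.0]
finger_gap: 0.0053
t 16.97 pos [590.4  25.  154.7] phi 13.73 tiltz [ 0.e+00  1.e-04 -1.e+00] F [-0.24 -0.48 -1.98] T [-0.24 -0.05  0.  ] gap 5.3
```

```bash
for i in 1 2 3 4; do python3 -m inch '[[255,0,0,0.5,0,0,0],[255,0,0,0.5,0,0,0],[255,0,0,0.5,0,0,0]]'|egrep 'clo|tcp|ft'; done
```

```text
clock: 17.22
tcp_pos: [0.5904, 0.025, 0.1541]
ft_force: [0.8, -0.3, -2.3]
clock: 17.47
tcp_pos: [0.5904, 0.0249, 0.1536]
ft_force: [0.3, -0.8, -2.4]
clock: 17.72
tcp_pos: [0.5905, 0.0249, 0.1533]
ft_force: [-0.2, -0.9, -1.0]
clock: 17.97
tcp_pos: [0.5909, 0.0249, 0.1532]
ft_force: [0.4, -1.0, 3.5]
```

Seated: TCP z 153.2, exactly 10 mm below the rim contact. I unload slightly and bring the strap toward the wall so that it doesn't swing on release.

```bash
python3 -m inch '[[255,0,0,-0.4,0,0,0],[255,0,-0.5,-0.4,0,0,0],[255,0,-1,-0.4,0,0,0],[255,0,-1.5,-0.4,0,0,0],[255,0,-2,-0.4,0,0,0]]'; python3 -m inch '[[255,0,-0.5,0,0,0,0],[255,0,-0.5,0,0,0,0],[255,0,-0.5,0,0,0,0]]';  python3 plan.py; python3 hang.py h3.png
```

```text
clock: 18.38
tcp_pos: [0.5892, 0.0245, 0.1535]
eef_rot: [0.001, 0.618, 0.787, 0.001]
ft_force: [3.4, -0.6, 2.0]
finger_gap: 0.0055
clock: 18.63
tcp_pos: [0.5886, 0.0244, 0.1535]
eef_rot: [0.0, 0.618, 0.787, 0.001]
ft_force: [3.7, -1.0, 3.4]
finger_gap: 0.0053
t 18.63 pos [588.6  24.4 153.5] phi 13.73 tiltz [ 1.4e-03  2.0e-04 -1.0e+00] F [ 3.66 -1.01  3.37] T [-0.1  -0.82 -0.01] gap 5.3
clock 18.6333 tcp in rim frame [ 11.3  -6.5 153.5] F [ 3.7 -1.   3.4] gap 5.339423076377052
outer face -140 263 [4.2 6.  7.9]
outer face 30 426 [4.2 5.8 7.5]
scene blue x,y,z 2/98% [[5.423018680268464, -27.467072073830433, 49.36076698754606], [56.04941295654361, 30.339670658568416, 60.356080475190524]]
 rim plane slope x,y deg [ 1.5 -0.2] n 76
  gray z 60 25 x [2.1 4.2 6.5] y [-11.4  17.1]
  gray z 68 26 x [3.  4.6 7. ] y [-13.   15.3]
  gray z 76 28 x [2.4 4.5 6.9] y [-13.4  16.7]
  gray z 84 26 x [1.7 4.4 6.3] y [-13.4  14.7]
  gray z 92 26 x [1.4 4.  7. ] y [-12.1  16.5]
  gray z 100 14 x [2.1 3.8 5.6] y [-11.8  15.6]
strap front in rim frame x 15.59880866519491 tilt deg -0.9034898131530265
tcp readings [[ 11.3  -6.6 153.5]
 [ 11.3  -6.6 153.5]]
```

View pics/h3.png

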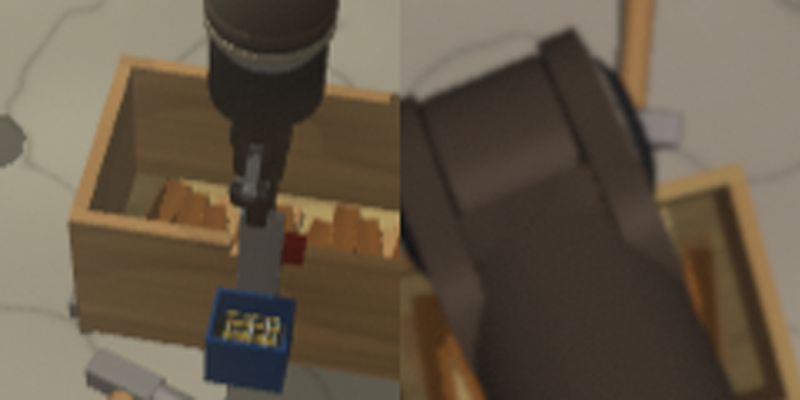

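The cup sits at the stop with the notch's free part visible at its left (237,240), strap against the wall. I ease the x force and release.

```bash
python3 -m inch '[[255,0,0.4,0,0,0,0],[255,0,0.4,0,0,0,0],[215,0,0.4,0,0,0,0],[180,0,0.4,0,0,0,0],[150,0,0.4,0,0,0,0]]'; python3 -m inch '[[120,0,0,0,0,0,0],[120,0,0,0,0,0,0],[120,0,0,0,0,0,0]]'; python3 plan.py
```

```text
clock: 19.15
tcp_pos: [0.587, 0.0244, 0.1521]
eef_rot: [-0.001, 0.617, 0.787, -0.001]
ft_force: [-0.4, -0.3, 0.1]
finger_gap: 0.0347
clock: 19.4
tcp_pos: [0.5881, 0.0244, 0.1528]
eef_rot: [-0.0, 0.618, 0.787, -0.0]
ft_force: [-0.2, -0.2, -0.1]
finger_gap: 0.0453
t 19.4 pos [588.1  24.4 152.8] phi 13.73 tiltz [-8.e-04 -0.e+00 -1.e+00] F [-0.21 -0.15 -0.09] T [-0.   -0.03 -0.04] gap 45.3
```

Released, with all forces at zero. Retreating straight up, then toward the robot so that the cameras see the cup.

```bash
python3 -m inch '[[120,0,0,-8,0,0,0],[120,0,0,-22,0,0,0],[120,0,0,-40,0,0,0],[120,0,0,-60,0,0,0],[120,0,0,-80,0,0,0]]'; python3 -m inch '[[120,0,0,-20,0,0,0],[120,0,0,-40,0,0,0],[120,0,-25,-55,0,0,0],[120,0,-60,-65,0,0,0],[120,0,-95,-65,0,0,0]]'; python3 -m inch '[[120,0,-35,0,0,0,0],[120,0,-70,0,0,0,0],[120,0,-100,0,0,0,0],[120,0,-100,0,0,0,0],[120,0,-100,0,0,0,0]]'
cat > fin.py <<'E'
from h import *
np.set_printoptions(precision=1,suppress=True)
c,s=.9717,.2361
B=lambda P:np.stack([(P[...,0]-576.1)*c+(P[...,1]-28.1)*s,-(P[...,0]-576.1)*s+(P[...,1]-28.1)*c,P[...,2]],-1)
ims=[]
for n in("scene","top"):
    p=snap(n); C=cloud(p); L=B(C*1000); I=p["pixels"].astype(int); r,g,b=I[...,0],I[...,1],I[...,2]
    near=(abs(L[...,0]-30)<60)&(abs(L[...,1]+4)<50)
    P=L[near&(b>r+30)&(L[...,2]>20)]
    if len(P)>5: print(n,"blue",np.percentile(P,[2,98],axis=0).tolist())
    k=P[P[:,2]>90]
    if len(k)>5: print("plane deg",np.degrees(np.linalg.lstsq(np.c_[k[:,:2],np.ones(len(k))],k[:,2],rcond=None)[0][:2]),"z",np.median(k[:,2]))
    k=L[near&(abs(r-b)<25)&(L[...,2]>142)&(L[...,2]<195)&(abs(L[...,0]-13)<15)]
    if len(k)>5: print("strap",len(k),np.percentile(k,[3,50,97],axis=0).tolist())
    for q,x,y in(("tin",.47,-.33),("jar",.665,.265),("hammer",.76,-.06)):
        print(q,[(a["conf"],C[int(a["pixel"][1]),int(a["pixel"][0])]*1000) for a in robot.boxes_of(p,q)[:1]])
    u,v=map(int,proj(p,np.array([.59,.02,.15]))); ims.append(p["pixels"][max(0,v-50):v+50,u-50:u+50])
cv2.imwrite("pics/f1.png",cv2.resize(np.hstack(ims),(800,400),interpolation=cv2.INTER_CUBIC)[...,::-1])
E
python3 fin.py; python3 plan.py
```

```text
clock: 19.82
tcp_pos: [0.5882, 0.0245, 0.2344]
eef_rot: [-0.0, 0.617, 0.787, -0.0]
ft_force: [0.3, 1.0, 1.4]
finger_gap: 0.045
clock: 20.23
tcp_pos: [0.4962, 0.0026, 0.3003]
eef_rot: [0.001, 0.617, 0.787, 0.001]
ft_force: [-0.7, -0.8, 1.0]
finger_gap: 0.0452
clock: 20.65
tcp_pos: [0.3983, -0.0224, 0.2992]
eef_rot: [0.002, 0.618, 0.786, -0.0]
ft_force: [0.1, 0.2, 0.4]
finger_gap: 0.0452
scene blue [[15.753267798748467, -34.238139829498266, 92.15219903484626], [66.10994694004125, 24.583810746429233, 105.21822140456779]]
plane deg [0.3 0.2] z 100.44819201409913
strap 177 [[12.653323696815997, -18.64583456300487, 143.63309706069637], [15.636383004210376, -4.417305698040825, 169.24534304286203], [17.91968323118614, 10.158390800818466, 191.71409781019068]]
tin [(0.61, array([ 446.4, -330.9,   23.5]))]
jar [(0.57, array([698.4, 281.3,  81.7]))]
hammer [(0.82, array([758.4, -52.1,  25.9]))]
top blue [[15.944052769725316, -32.03242368652301, 71.18159271000502], [62.16243811627298, 24.40100004362511, 105.07137834849213]]
plane deg [-2.3 -1.3] z 100.90195253743535
strap 69 [[7.443816838864428, -19.138027154153242, 152.00132643835676], [10.654280883809282, -4.2514835040626116, 187.93678390448406], [15.649403450371574, 10.782411587019459, 191.03966124465893]]
tin [(0.82, array([ 460.3, -336.2,    3.9]))]
jar [(0.94, array([673.5, 276.3,  97.6]))]
hammer [(0.89, array([743.8, -61.6,  23.3]))]
t 21.05 pos [399.4 -21.5 297.8] phi 13.77 tiltz [-7.e-04  8.e-04 -1.e+00] F [-0.16 -0.12 -0.17] T [ 0.06 -0.01  0.03] gap 45.2
```

View pics/f1.png

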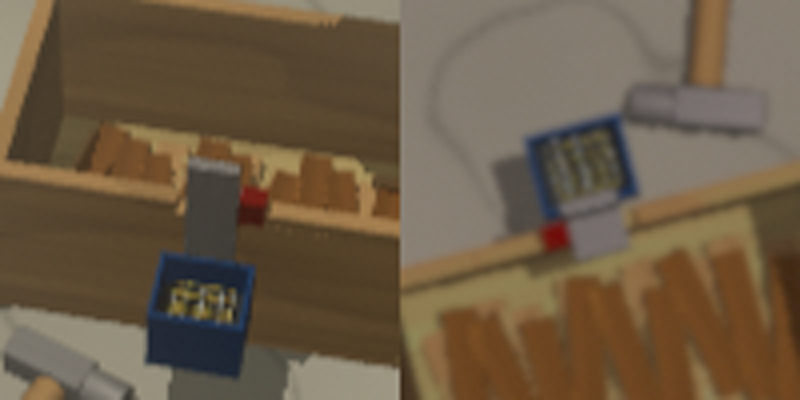

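The cup hangs level against the stop (scene crop: strap 213,205 beside stop 253,205), with its rim at z 100.4 mm. Fully home would be 45+55=100. Bystanders are unmoved and the robot is clear, so I hand in.

```bash
python3 -c "
from workcell import robot
print(robot.sign_off())"
```

```text
the job is handed in; nothing more can be done
None
```

The nail cup is hanging fully home in the notch, outside the far wall and against the red stop, and I handed the job in at about 21 s.

**What I did:** I gripped the cup by its tab and carried it upright. I set the hook on the rim to the right of the notch and slid it left until it met the stop. Then I lowered it 10 mm into the notch, moved the strap toward the wall so it wouldn't swing, let go and drew the arm clear.

**Forces:** At the end of each move, the readings showed at most about 6 N of load on the rim and about 4 N against the stop. Forces were zero once the fingers opened. I didn't see peaks within a move.

**Last checks:**
- **Seating:** The cup's rim is at z 100.4 mm; fully home would be 100.
- **Position along the rim:** The hook is at y ≈ -4.4 mm, against about -3.7 expected at the stop.
- **Tilt:** The scene camera shows the cup level within 0.3°. The top camera gave -2.3° and -1.3°, a noisier view that I trusted less.
- **Nails and bystanders:** The nails are in the cup. The tin, jar and hammer are where they were, to within what the networks can measure (mostly a few mm, up to 10 mm for the tin and jar).

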